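Square a vial block against both stops of a stage and hold it there

ROBOT

A 6-joint arm with a two-finger parallel gripper is mounted at the origin on a cart in front of the work surface, level with it; the furniture and walls round the work are solid. World frame = base frame: x ahead of the robot, y to its left, z up, the work surface at z = 0. Lengths are in m, angles in degrees, forces in N, time in s.
With the tool pointing down it reaches from about 0.35 to 0.8 m from the base axis. Payload 7.3 kg.
Tool frame: the origin (TCP) lies at the very end of the fingers, on their centre line; the grasp point (between the pads) lies 19 mm behind it; z points along the fingers, y is the line along which they close (so a half turn about z gives the same grasp; the last joint's range is limited). The gripper opens to 85 mm and grips with 20 to 120 N. Pads are 22 mm wide; open, the fingers measure 114 mm over their backs; the gripper's body (76 mm by 85 mm) begins 54 mm behind the grasp point. The pads swing forward as they close: fully open they stand 13 mm farther back than shut.
Start: joints at [-75.115, 19.595, 87.324, -0, 73.075, -8.365], TCP at [0.207, -0.482, 0.231] pointing down, gripper open.
Joint ranges: [-145.02, 145.02], [-44.19, 115.74], [2.07, 154.8], [-57.11, 237.11], [16.16, 152.29], [-177.93, 177.93]. Speed limits (degrees/s): [147.25, 147.25, 180, 180, 180, 180].

INTERFACE

Orientations are given as a 3x3 rotation matrix whose columns are the frame's x, y, z axes.
In Python, from plant import ctrl, vision, finder gives the robot as it stands.
- The arm moves only by the tool move_arm, never from a script. Its argument "increments" is text: rows parted by semicolons, each of 7 numbers parted by spaces: the turn, a rotation vector about the tool's x, y, z in degrees, then the shift along the tool's x, y, z in mm, then the gripper's target within -1 to 1 (fully open at 1, half-way at 0, shut at -1). A call has exactly 5 rows; each row is the pose to reach, as a shift and turn from the pose commanded when the call began, along the tool's axes at that moment; what a row does not reach only later rows make up. A row lasts 1/8 s, in which the tool goes at most 62.5 mm and 10.7 degrees, less where a joint would pass 70% of its speed; a pose out of reach is approached as far as the arm can. A call with a gripper value outside its range is refused whole. The fingers move at their own pace and stop on an object; the grip force is fixed at half the most. Time passes only in rows, so rows that repeat a pose let the fingers close, or fill a call up. It gives the time, the measured TCP pose, the force, the opening and the grip force at its end, in the units of the state.
- ctrl.sense(): the state, without advancing time (a new reading comes with each control period).
- vision.read_camera(name): name is "side" or "top" or "wrist"; returns (picture, depth): 420x560x3 uint8, blue, green, red; 420x560 float32, m along the optical axis (not along the pixel's ray), 0 where there is no reading.
- vision.camera_model(name): a dict with "fovy" (degrees; the focal length in pixels is half the picture's height over the tangent of half this angle, whatever the lens; pixels are square), "cx", "cy" (the principal point, pixels), "world_to_cam" (4x4, takes a point from world to camera coordinates). Camera axes: x right, y up, looking along -z (the intrinsics and any distortion apply to the point x, -y, -z); pixel columns grow to the right and rows downward; lengths in m; the calibration is good to about 2 mm. The wrist camera is an equidistant fisheye: a pixel r from the principal point sees the ray r / f radians off the axis. A picture is of the moment at which its call begins: read the wrist's pose just before it. camera_model takes no time and is no camera call; for the wrist camera it gives the pose at the moment of the call.
- ctrl.hand_in(): hands the job in; it is judged then, once.
Trained networks look in the newest picture that a camera, given by its name, has taken for a name from the list of things; names that differ only in an ending like _2 or _b are one class to them, and where a whole thing is asked for, a point or a joint stands for the part that bears it (a point fixed in the world has none). Each returns a list of dicts, best first, with "score" (0 to 1); they miss things now and then, are a little off and sometimes report something else, mostly with a low value. They report only what shows in the picture. A call takes as long as a camera call. They do not tell look-alikes from the thing itself.
- finder.recognise(camera, label): "position" ([column, row] in pixels, amid what is visible of it).
The state is a dict: "time_s": time; "qpos": joint angles; "joint_vel": joint speeds; "joint_torque": joint torques, N m; "tool_pos": TCP position; "tcp_rot": TCP orientation; "ft_force": force on the tool from outside, world axes, zero at the start; "moment": the same for the moment, N m; "gripper_width": finger opening in m; "gripper_force": force on a finger pad.
Only numpy, scipy, OpenCV 4.12 (cv2) and the standard library are available. Lean on these libraries where they do the work, as an engineer would, in place of code of your own. Each camera call takes 0.05 s, during which the arm holds its last target. There are 200 camera calls.

TASK

Take the small bottle with the white screw cap out of the corner of the metal squaring stage and stand it upright on the bench, off the stage. Then bring the two-bore aluminium vial block, set it down flat on the stage and press it into the corner, one long side flat against the long stop and one end flat against the short stop at once. Do not let go: finish while holding the block pressed against both stops, and leave the red box, the beaker and the timer where they are.

Things in the scene. Friction and masses are not known exactly. Their poses are not given: they have to be found in the camera images.
- stage_corner (a point): inner corner of the squaring stage: the point on the plate's upper face (10 mm above the bench) where the inner faces of the two stops meet. Axes as the stage: z up, x along the long stop towards the short stop, y along the short stop towards the long stop. The plate reaches 140 mm to -x and 110 mm to -y of this point, and 10 mm beyond it under the stops
- long_stop: the long stop rail of the stage, 150 x 10 x 15 mm, along the stage's left (+y) edge; origin at the middle of its underside, axes as the stage. Rigid
- short_stop: the short stop rail of the stage, 10 x 90 x 15 mm, at the stage's far (+x) edge, at a right angle to the long stop; origin at the middle of its underside, axes as the stage. Rigid. Block, plate and stops drag on one another with a friction coefficient of about 0.6
- block_centre (a point): centre (half-way up) of the vial block: bare aluminium, 78 x 42 x 65 mm high, about 0.3 kg, two round blind bores 28 mm wide side by side in its top. x along its 78 mm length, y across its 42 mm width, z up. Starts upright on the bench, right of the hotplate stirrer (about 0.1 m high). Both ends and sides are alike; pushed high up it can tip forward over a stop in the grip
- vial_block: the same vial block, origin at the centre of its underside (32.5 mm below block_centre), axes as block_centre
- bottle_centre (a point): centre (52 mm up) of the small bottle: pale translucent plastic with a white screw cap, round, 44 mm wide, 105 mm high (straight body up to about 70 mm, cap 30 mm wide), about 0.1 kg, z its long axis. Starts upright on the stage plate in the corner. A free place for it on the bench is the front right, about x 0.41, y -0.12
- bottle: the same bottle, origin at the centre of its underside (52 mm below bottle_centre)
- stage: squaring stage, fixed to the bench: aluminium plate 150 (x) x 120 (y) x 10 mm with two dark steel stop rails, each 10 mm wide and 15 mm high above the plate, along its left (+y) and far (+x) edges. Origin at the centre of its underside on the bench; stage_corner lies 65 mm to +x, 50 mm to +y and 10 mm up from it. Place and yaw vary
- red_box: bystander: red snap box, 75 x 118 x 43 mm, on the bench behind the block; leave it alone
- beaker_plastic: bystander: clear beaker, 68 mm wide, 80 mm high, on the bench in front of the stage; leave it alone
- timer: bystander: white bench timer, 60 x 64 x 20 mm, on the bench near the front left of the stage; leave it alone
Not all that is in view belongs to the job. Leave any green or turquoise look-alike of the bottle alone.

How it is judged (in metres and radians):
On the way:
1. the bottle stands upright and released on the bench, off the stage (height (world z) of bottle below 0.005 m and angle between bottle's own z axis and vertical below 0.15 rad and contact force between bottle and stage below 0.05 N and contact force between bottle and the fingers below 0.05 N and linear speed of bottle below 0.03 m/s), for 0.2 s.
At the end, for the whole second after the job is handed in: the fingers still hold the block, pushed with over 1 N against each stop; it is along the long stop within 2.9 deg, within 3.5 mm of both stops, flat on the plate (3 mm, upright within 3.4 deg) and still; the bottle stands upright (8.6 deg) and still on the bench, off the stage (contact force between vial_block and long_stop above 1 N and contact force between vial_block and short_stop above 1 N and contact force between vial_block and the fingers above 1 N and contact force between vial_block and bottle below 0.05 N and angle between the x axis of vial_block and the x axis of stage, either way round below 0.05 rad and angle between vial_block's own z axis and vertical below 0.06 rad and z of vial_block in the frame of stage between 0.007 and 0.0135 m and x of vial_block in the frame of stage_corner above -0.0425 m and y of vial_block in the frame of stage_corner above -0.0245 m and linear speed of each of vial_block, bottle below 0.02 m/s and height (world z) of bottle below 0.005 m and angle between bottle's own z axis and vertical below 0.15 rad and contact force between bottle and stage below 0.05 N); the arm keeps its last pose, push and grip.
It fails at once if the bottle is tipped over (angle between bottle's own z axis and vertical above 0.7 rad).
It fails at once if the red box, beaker or timer is shifted more than 30 mm (distance of any of red_box, beaker_plastic, timer from where it was at the start of the episode above 0.03 m).
It also fails if it takes over 64 s, if anything falls off the work surface, if the arm or the gripper's body presses on something with over 40 N, if the wrist force passes 120 N, or if a joint passes its speed limit or range.

## Working session

There is one attempt and no reset: what is moved stays moved. The work goes in short steps, Python scripts to look and compute and a tool call to move; the robot and the scene stay as the last step left them, time stands still between calls to the robot, and variables do not carry over. Pictures are saved under pics/ and viewed, at most 10 in all, crops included, and the job is handed in when it is done.

Besides the shell and the picture viewer there is one more tool, called after "Emit:" by a JSON object that holds its "name" and its "arguments". move_arm: Moves the arm, as the interface text tells. Its arguments: {"type":"object","properties":{"increments":{"type":"string"}},"required":["increments"]}

```bash
mkdir -p pics; ls; cat > h.py <<'E'
import numpy as np,cv2
from plant import ctrl,vision,finder
def cloud(name):
    m=vision.camera_model(name); img,d=vision.read_camera(name)
    f=img.shape[0]/2/np.tan(np.radians(m['fovy'])/2)
    v,u=np.mgrid[:img.shape[0],:img.shape[1]].astype(float)
    x=(u-m['cx'])/f; y=(v-m['cy'])/f
    if name=='wrist':
        r=np.hypot(x,y)+1e-9; k=np.tan(np.minimum(r,1.4))/r; x=x*k;y=y*k
    P=np.stack([x*d,-y*d,-d,np.ones_like(d)],-1)@np.linalg.inv(m['world_to_cam']).T
    P=P[...,:3]; P[d==0]=np.nan
    return img,P
def grid(name): pass
E
python3 - <<'E'
from h import *
s=ctrl.sense();print(s)
for c in('top','side'):
    img,P=cloud(c);cv2.imwrite(f'pics/{c}0.png',img);np.save(c+'0.npy',P)
    for l in('bottle','vial_block','stage','red_box','beaker_plastic','timer','stage_corner'):
        for r in finder.recognise(c,l)[:2]:
            u,v=map(int,r['position']);print(c,l,round(r['score'],2),u,v,P[v,u].round(3))
E
```

```text
pics
{'time_s': 0.0, 'qpos': array([-7.51142752e+01,  1.96375387e+01,  8.73776689e+01,  6.27555764e-04,
        7.30748363e+01, -8.36648013e+00]), 'joint_vel': array([ 0.08691347,  0.03895518, -0.03076949, -0.02589617,  0.03503157,
        0.04682751]), 'joint_torque': array([ 1.49132153e-03, -4.33673036e+01, -2.46011049e+01,  1.21732512e-06,
        7.84600794e-03, -1.79018134e-07]), 'tool_pos': array([ 0.20716667, -0.48195698,  0.23061331]), 'tcp_rot': array([[ 9.18777327e-01,  3.94775971e-01, -3.93594800e-04],
       [ 3.94776095e-01, -9.18776099e-01,  1.52151208e-03],
       [ 2.39030913e-04, -1.55331262e-03, -9.99998765e-01]]), 'ft_force': array([ 0.59384504, -0.29054988,  0.45718809]), 'moment': array([ 0.02831533,  0.021147  , -0.01112564]), 'gripper_force': 0.0, 'gripper_width': 0.08569140450257796}
top bottle 0.84 181 198 [0.524 0.401 0.078]
top bottle 0.69 239 237 [0.43  0.263 0.105]
top vial_block 0.58 394 185 [ 0.559 -0.099  0.065]
top stage 0.81 234 190 [0.556 0.284 0.025]
top red_box 0.62 400 140 [ 0.68  -0.126  0.044]
top red_box 0.31 397 185 [ 0.559 -0.106  0.065]
top beaker_plastic 0.73 235 291 [0.313 0.279 0.008]
top timer 0.6 165 290 [0.316 0.442 0.018]
top stage_corner 0.69 231 196 [0.545 0.293 0.008]
side bottle 0.92 286 239 [0.42  0.28  0.063]
side bottle 0.73 236 223 [0.567 0.304 0.083]
side vial_block 0.53 308 164 [ 0.547 -0.107  0.064]
side stage 0.87 247 238 [0.555 0.275 0.013]
side stage 0.53 238 249 [0.541 0.342 0.026]
side red_box 0.93 277 162 [ 0.667 -0.102  0.043]
side beaker_plastic 0.79 319 255 [0.304 0.312 0.076]
side beaker_plastic 0.58 292 306 [0.309 0.452 0.016]
side timer 0.89 291 307 [0.309 0.458 0.018]
side stage_corner 0.74 249 240 [0.546 0.278 0.011]
```

```bash
python3 - <<'E'
import cv2
a=cv2.imread('pics/top0.png')[100:340,130:450];b=cv2.imread('pics/side0.png')[130:330,150:420]
cv2.imwrite('pics/top1.png',cv2.resize(a,(800,600),interpolation=2));cv2.imwrite('pics/side1.png',cv2.resize(b,(800,592),interpolation=2))
E
```

```text
(no output)
```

View pics/top1.png

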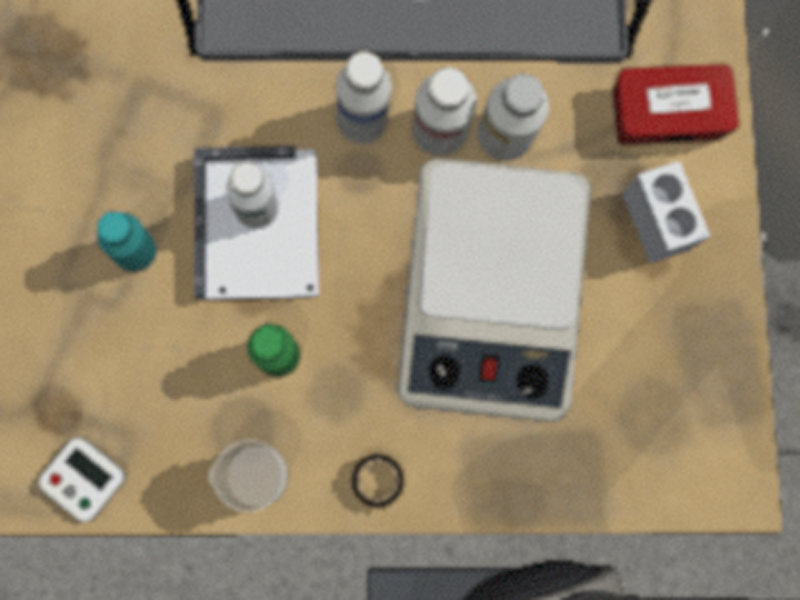

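View pics/side1.png

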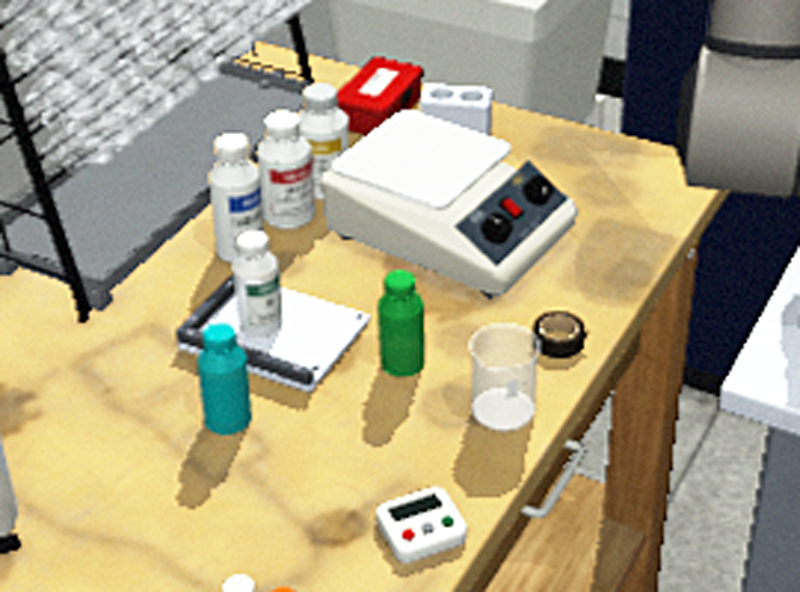

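The target could be confused with these (top-picture pixels):
- The stage bottle with white cap, at (230,177)
- Green look-alike at (239,240)
- Turquoise look-alike at (180,197)
- Three white-capped bench bottles behind, at (276,138), (308,144) and (337,145)

I choose the one at (230,177), because it stands in the stage corner.

```bash
python3 - <<'E'
from h import *
for c in('top','side'):
    P=np.load(c+'0.npy');img=cv2.imread(f'pics/{c}0.png').astype(int);x,y,z=P[...,0],P[...,1],P[...,2]
    def show(n,m):
        Q=P[m]; 
        if len(Q)<5: print(c,n,len(Q));return
        r=cv2.minAreaRect((Q[:,:2]*1000).astype(np.float32));print(c,n,len(Q),'med',np.median(Q,0).round(4),'rect',np.round(r[0],1),np.round(r[1],1),round(r[2],1))
    near=lambda X,Y,r:np.hypot(x-X,y-Y)<r
    show('cap',near(.58,.27,.06)&(z>.108)&(z<.125))
    show('body',near(.58,.27,.05)&(z>.035)&(z<.075))
    show('blocktop',near(.555,-.1,.07)&(z>.058)&(z<.075))
    show('hotplate',(abs(x-.5)<.25)&(y>-.07)&(y<.2)&(z>.03)&(z<.13)&(x<.6))
    show('hotplate_top',(abs(x-.5)<.25)&(y>-.07)&(y<.2)&(z>.085)&(z<.115)&(x<.6))
    show('redbox',near(.68,-.12,.11)&(z>.034)&(z<.055)&(img[...,2]>img[...,1]*2))
    show('plate',(abs(x-.55)<.11)&(abs(y-.28)<.09)&(z>.005)&(z<.015)&(img.min(-1)>130))
    show('rails',(abs(x-.55)<.11)&(abs(y-.28)<.11)&(z>.02)&(z<.03)&(img.max(-1)<110))
    show('green',near(.43,.263,.05)&(z>.08))
    show('bench bottles',(x>.58)&(y>.03)&(y<.22)&(z>.06)&(z<.16)&~near(.58,.28,.06)&(x<.75))
img,P=cloud('wrist');cv2.imwrite('pics/w0.png',img)
print(finder.recognise('wrist','vial_block')[:2])
E
```

```text
top cap 135 med [0.5779 0.2891 0.1145] rect [578.7 288.6] [27.9 28.2] 27.0
top body 81 med [0.5587 0.2821 0.0555] rect [565.2 284.2] [17.7 42.9] 23.0
top blocktop 396 med [ 0.5663 -0.112   0.0645] rect [557.3 -86.7] [78.2 97.6] 19.1
top hotplate 6832 med [0.4794 0.062  0.088 ] rect [486.5  59.3] [163.9 233.3] 83.9
top hotplate_top 3793 med [0.5197 0.056  0.0901] rect [522.4  55.7] [143.8 145.2] 83.7
top redbox 960 med [ 0.6734 -0.1251  0.0426] rect [ 679.8 -128.2] [ 73.  114.5] 2.6
top plate 2004 med [0.5449 0.275  0.01  ] rect [562.4 284.7] [149.9 110.4] 1.7
top rails 397 med [0.6096 0.3408 0.025 ] rect [606.8 296.6] [112.6 240.4] 44.5
top green 184 med [0.429  0.2661 0.1035] rect [429.4 266.3] [31.7 32.2] 15.6
top bench bottles 1847 med [0.6499 0.1046 0.0954] rect [634.8 119. ] [178.1 109.2] 89.8
side cap 66 med [0.5755 0.2938 0.1147] rect [577.7 291.9] [25.7 27. ] 32.7
side body 171 med [0.5651 0.3063 0.0559] rect [569.3 298.9] [45.2 24.6] 43.9
side blocktop 165 med [ 0.5656 -0.1103  0.0644] rect [ 567.9 -111.9] [79.1 54.1] 18.1
side hotplate 3141 med [0.4738 0.0954 0.0737] rect [483.4  63.3] [166.3 228.1] 85.1
side hotplate_top 1213 med [0.5197 0.0623 0.091 ] rect [523.4  55.4] [151.2 147.2] 84.0
side redbox 297 med [ 0.6716 -0.1189  0.0431] rect [ 678.5 -127.9] [ 76.  125.8] 0.7
side plate 748 med [0.5337 0.2848 0.0105] rect [567.7 277.3] [188.4 153.2] 3.1
side rails 122 med [0.6048 0.3447 0.0243] rect [546.6 316.7] [ 96.  199.1] 81.2
side green 143 med [0.4274 0.2755 0.0986] rect [429.9 270.1] [33.2 31.6] 43.3
side bench bottles 1210 med [0.6539 0.121  0.093 ] rect [664.2 122. ] [169.6 183.4] 1.0
[]
```

Emit:
{"name": "move_arm", "arguments": {"increments": "0 0 0 45 -39 0 1;0 0 0 92 -80 0 1;0 0 0 139 -121 0 1;0 0 0 186 -162 0 1;0 0 0 233 -203 0 1"}}

```text
time_s: 1.52
tool_pos: [0.3418, -0.2022, 0.2316]
tcp_rot: [[0.919, 0.394, 0.001], [0.394, -0.919, -0.001], [0.001, 0.001, -1.0]]
ft_force: [1.0, -1.2, 0.3]
gripper_width: 0.085
gripper_force: 0.0
```

Emit:
{"name": "move_arm", "arguments": {"increments": "0 0 5 45 -39 0 1;0 0 10 92 -80 0 1;0 0 15 139 -121 0 1;0 0 20 186 -162 0 1;0 0 21.5 233 -203 0 1"}}

```text
time_s: 2.15
tool_pos: [0.4759, 0.0767, 0.2316]
tcp_rot: [[1.0, 0.029, 0.001], [0.029, -1.0, -0.0], [0.001, 0.0, -1.0]]
ft_force: [0.9, -0.3, -0.9]
gripper_width: 0.0853
gripper_force: 0.0
```

Emit:
{"name": "move_arm", "arguments": {"increments": "0 0 0 17 -48 0 1;0 0 0 34 -97 0 1;0 0 0 50 -145 0 1;0 0 0 72 -193 0 1;0 0 0 72 -193 0 1"}}

```text
time_s: 2.78
tool_pos: [0.5415, 0.2728, 0.2302]
tcp_rot: [[0.999, 0.034, -0.0], [0.034, -0.999, 0.0], [-0.0, -0.0, -1.0]]
ft_force: [-0.3, -0.4, -0.3]
gripper_width: 0.0852
gripper_force: 0.0
```

```bash
python3 - <<'E'
from h import *
s=ctrl.sense();print(s['tool_pos'],s['qpos'])
img,P=cloud('wrist');cv2.imwrite('pics/w1.png',cv2.resize(img,(800,600)));np.save('w1.npy',P)
x,y,z=np.moveaxis(P,-1,0)
m=(np.hypot(x-.578,y-.29)<.06)&(z>.105)&(z<.125);Q=P[m];print(len(Q),cv2.minAreaRect((Q[:,:2]*1000).astype(np.float32)))
m=(abs(x-.55)<.12)&(abs(y-.28)<.11)&(z>.02)&(z<.03);Q=P[m]
L=Q[(Q[:,0]<.58)&(Q[:,0]>.48)&(Q[:,1]>.31)];S=Q[(Q[:,1]<.29)&(Q[:,1]>.255)&(Q[:,0]>.6)]
for n,q in(('L',L),('S',S)):
    if len(q)>10: print(n,len(q),cv2.minAreaRect((q[:,:2]*1000).astype(np.float32)),np.median(q,0))
E
```

```text
[0.54151582 0.27278657 0.2302061 ] [1.94833903e+01 2.83151203e+01 7.37516101e+01 2.85205060e-02
 7.79518617e+01 1.07516514e+02]
1012 ((580.8583984375, 290.2293395996094), (28.933496475219727, 27.513206481933594), 1.3930847644805908)
L 755 ((532.8984375, 364.7174377441406), (92.26377868652344, 50.28407669067383), 1.0954698324203491) [0.53488711 0.34452715 0.02469585]
S 328 ((634.0374145507812, 272.5186767578125), (9.83986759185791, 33.77055358886719), 2.0274641513824463) [0.63400778 0.2725475  0.02454386]
```

View pics/w1.png

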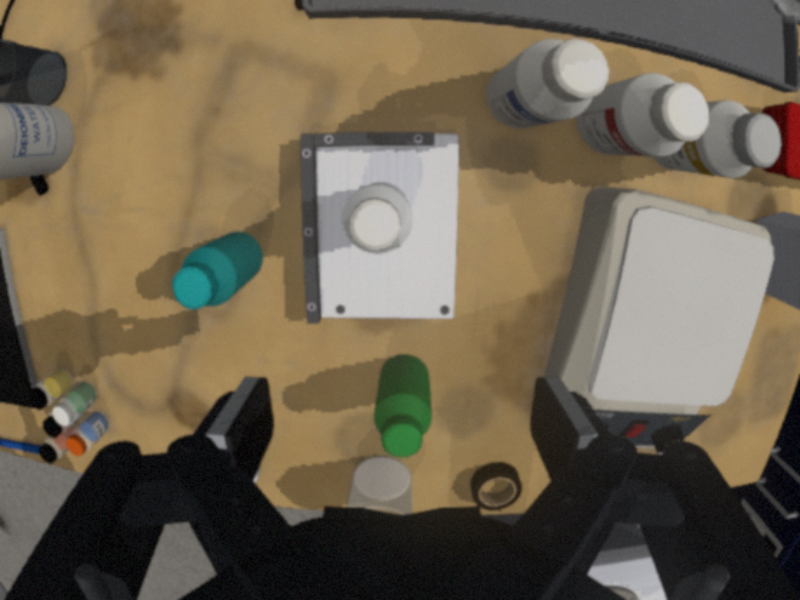

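The wrist view (800×600) shows:
- The chosen bottle in the stage corner, cap at (375,225)
- The rails on the left and at the top
- The green and turquoise look-alikes clear of the fingers' path

Next I descend on the bottle.

Emit:
{"name": "move_arm", "arguments": {"increments": "0 0 0 39 -16 20 1;0 0 0 39 -16 65 1;0 0 0 39 -16 110 1;0 0 0 39 -16 150 1;0 0 0 39 -16 178 1"}}

```text
time_s: 3.45
tool_pos: [0.5789, 0.2851, 0.0515]
tcp_rot: [[1.0, 0.029, -0.002], [0.029, -1.0, -0.001], [-0.002, 0.001, -1.0]]
ft_force: [0.0, 0.3, 0.2]
gripper_width: 0.0854
gripper_force: 0.0
```

Emit:
{"name": "move_arm", "arguments": {"increments": "0 0 0 0 0 0 0.6;0 0 0 0 0 0 0;0 0 0 0 0 0 -0.5;0 0 0 0 0 0 -1;0 0 0 0 0 0 -1"}}

```text
time_s: 4.08
tool_pos: [0.5809, 0.2872, 0.0556]
tcp_rot: [[1.0, 0.031, 0.004], [0.031, -1.0, 0.001], [0.004, -0.001, -1.0]]
ft_force: [-0.4, -1.0, 7.5]
gripper_width: 0.0418
gripper_force: 60.7
```

```bash
python3 - <<'E'
from h import *
P=np.load('w1.npy');x,y,z=np.moveaxis(P,-1,0)
m=(abs(x-.55)<.12)&(z>.019)&(z<.03)
Q=P[m];L=Q[(Q[:,0]<.62)&(Q[:,0]>.48)&(Q[:,1]>.33)&(Q[:,1]<.36)];S=Q[(Q[:,1]<.33)&(Q[:,1]>.255)&(Q[:,0]>.62)&(Q[:,0]<.65)]
for q in(L,S): print(len(q),cv2.minAreaRect((q[:,:2]*1000).astype(np.float32)))
print(ctrl.sense())
E
```

```text
1127 ((553.4190673828125, 345.4783630371094), (132.5057830810547, 11.155731201171875), 1.6400929689407349)
674 ((633.2632446289062, 292.66900634765625), (10.095187187194824, 74.14020538330078), 2.4392271041870117)
{'time_s': 4.075, 'qpos': array([ 1.95474460e+01,  4.18180540e+01,  7.83580777e+01, -2.34259826e-02,
        5.95943993e+01,  1.07799074e+02]), 'joint_vel': array([-0.09772839, -0.02277406, -0.08502353, -0.02918692,  0.11192732,
        0.0528921 ]), 'joint_torque': array([-3.56127298e-02, -5.45190990e+01, -1.97404307e+01,  8.37491825e-02,
       -2.05185567e-01, -1.33679010e-02]), 'tool_pos': array([0.58094065, 0.28721876, 0.05564795]), 'tcp_rot': array([[ 9.99520514e-01,  3.07179689e-02,  3.89216890e-03],
       [ 3.07142656e-02, -9.99527698e-01,  1.00772325e-03],
       [ 3.92128583e-03, -8.87694949e-04, -9.99991918e-01]]), 'ft_force': array([-0.38215432, -1.0258507 ,  7.52659066]), 'moment': array([-0.14802799,  0.12271015, -0.00939598]), 'gripper_force': 60.6688044240218, 'gripper_width': 0.04179258320871578}
```

Emit:
{"name": "move_arm", "arguments": {"increments": "0 0 0 0 0 -40 -1;0 0 0 0 0 -90 -1;0 0 0 0 0 -135 -1;0 0 0 -10 22 -170 -1;0 0 0 -30 66 -180 -1"}}

```text
time_s: 4.7
tool_pos: [0.5526, 0.2205, 0.2363]
tcp_rot: [[0.999, 0.033, 0.006], [0.033, -0.999, 0.001], [0.006, -0.001, -1.0]]
ft_force: [0.8, -0.1, -1.6]
gripper_width: 0.042
gripper_force: 61.2
```

Emit:
{"name": "move_arm", "arguments": {"increments": "0 0 0 -22 48 0 -1;0 0 0 -44 96 0 -1;0 0 0 -66 145 0 -1;0 0 0 -88 193 0 -1;0 0 0 -110 241 0 -1"}}

```text
time_s: 5.32
tool_pos: [0.4482, -0.0256, 0.2339]
tcp_rot: [[1.0, 0.031, 0.001], [0.031, -1.0, -0.001], [0.001, 0.001, -1.0]]
ft_force: [0.5, -0.1, -0.3]
gripper_width: 0.0424
gripper_force: 61.2
```

Emit:
{"name": "move_arm", "arguments": {"increments": "0 0 0 -20 45 0 -1;0 0 0 -41 93 20 -1;0 0 0 -41 93 70 -1;0 0 0 -41 93 120 -1;0 0 0 -41 93 160 -1"}}

```text
time_s: 5.95
tool_pos: [0.4106, -0.1186, 0.0723]
tcp_rot: [[1.0, 0.03, 0.0], [0.03, -1.0, -0.0], [0.0, 0.0, -1.0]]
ft_force: [0.4, -0.7, -1.6]
gripper_width: 0.0423
gripper_force: 61.1
```

Emit:
{"name": "move_arm", "arguments": {"increments": "0 0 0 0 0 8 -1;0 0 0 0 0 14 -1;0 0 0 0 0 20 -1;0 0 0 0 0 24 -1;0 0 0 0 0 27 -1"}}

```text
time_s: 6.58
tool_pos: [0.4113, -0.1186, 0.0466]
tcp_rot: [[1.0, 0.031, 0.001], [0.031, -1.0, -0.001], [0.001, 0.001, -1.0]]
ft_force: [1.1, 0.0, -2.0]
gripper_width: 0.0422
gripper_force: 61.1
```

Emit:
{"name": "move_arm", "arguments": {"increments": "0 0 0 0 0 1 -1;0 0 0 0 0 2 -1;0 0 0 0 0 3 -1;0 0 0 0 0 4 -1;0 0 0 0 0 4 -1"}}

```text
time_s: 7.2
tool_pos: [0.4119, -0.1184, 0.0453]
tcp_rot: [[1.0, 0.031, 0.003], [0.031, -1.0, -0.001], [0.003, 0.001, -1.0]]
ft_force: [-6.7, 6.2, 38.8]
gripper_width: 0.0423
gripper_force: 64.4
```

Emit:
{"name": "move_arm", "arguments": {"increments": "0 0 0 0 0 -3 -1;0 0 0 0 0 -3 0.1;0 0 0 0 0 -3 0.4;0 0 0 0 0 -3 0.8;0 0 0 0 0 -3 1"}}

```text
time_s: 7.82
tool_pos: [0.411, -0.1185, 0.0451]
tcp_rot: [[1.0, 0.03, -0.0], [0.03, -1.0, 0.0], [-0.0, -0.0, -1.0]]
ft_force: [-0.7, 0.0, -0.8]
gripper_width: 0.0856
gripper_force: 0.0
```

Emit:
{"name": "move_arm", "arguments": {"increments": "0 0 0 0 0 -10 1;0 0 0 0 0 -40 1;0 0 0 0 0 -80 1;0 0 0 0 0 -130 1;0 0 0 0 0 -170 1"}}

```text
time_s: 8.45
tool_pos: [0.4111, -0.1185, 0.218]
tcp_rot: [[1.0, 0.031, 0.002], [0.031, -1.0, -0.001], [0.002, 0.001, -1.0]]
ft_force: [0.1, 0.0, 0.0]
gripper_width: 0.0854
gripper_force: 0.0
```

Emit:
{"name": "move_arm", "arguments": {"increments": "0 0 -5 40 -2 0 1;0 0 -10 80 -5 0 1;0 0 -16.5 120 -5 0 1;0 0 -16.5 120 -5 0 1;0 0 -16.5 120 -5 0 1"}}

```text
time_s: 9.07
tool_pos: [0.5299, -0.1096, 0.2153]
tcp_rot: [[0.95, 0.312, -0.001], [0.312, -0.95, 0.0], [-0.001, -0.001, -1.0]]
ft_force: [-0.1, -1.1, 0.3]
gripper_width: 0.0851
gripper_force: 0.0
```

```bash
python3 - <<'E'
from h import *
s=ctrl.sense();print(s['tool_pos'],s['tcp_rot'][:,0])
img,P=cloud('wrist');cv2.imwrite('pics/w2.png',cv2.resize(img,(800,600)));np.save('w2.npy',P)
x,y,z=np.moveaxis(P,-1,0)
m=(np.hypot(x-.566,y+.112)<.065)&(z>.059)&(z<.072);Q=P[m];print(len(Q),cv2.minAreaRect((Q[:,:2]*1000).astype(np.float32)))
_,T=cloud('top');x,y,z=np.moveaxis(T,-1,0);m=(np.hypot(x-.411,y+.119)<.05)&(z>.095);print('cap',T[m].mean(0),m.sum())
E
```

```text
[ 0.5299209  -0.10960325  0.21530594] [ 0.94998008  0.31230871 -0.00105842]
2331 ((568.1879272460938, -111.514892578125), (77.39434814453125, 41.64201736450195), 17.990070343017578)
cap [ 0.41338305 -0.10644702  0.54511162] 1522
```

View pics/w2.png

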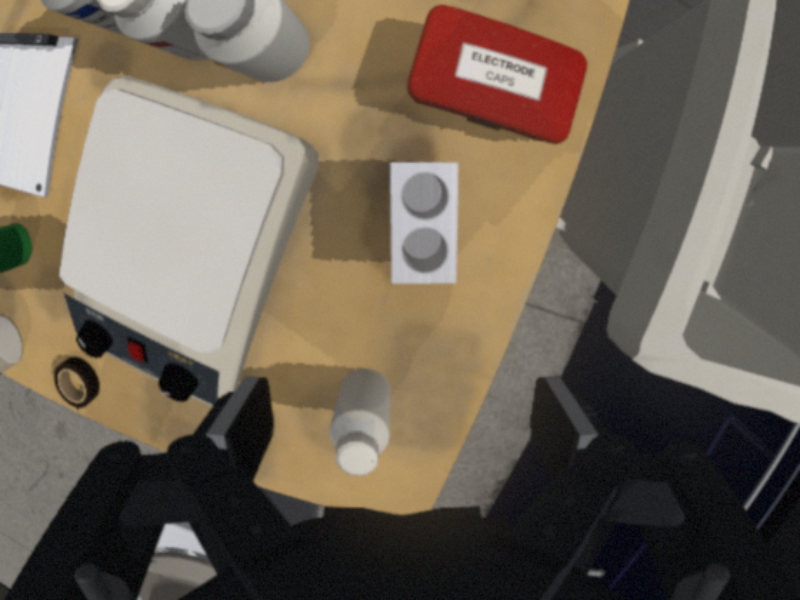

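The wrist view shows the bottle standing upright and free at (360,430). The block, at (425,222), is square to the fingers.

Emit:
{"name": "move_arm", "arguments": {"increments": "0 0 0 36 14 10 1;0 0 0 36 14 60 1;0 0 0 36 14 110 1;0 0 0 36 14 160 1;0 0 0 36 14 185 1"}}

```text
time_s: 9.8
tool_pos: [0.5672, -0.1116, 0.0281]
tcp_rot: [[0.95, 0.312, -0.004], [0.312, -0.95, 0.001], [-0.003, -0.002, -1.0]]
ft_force: [0.5, 0.1, -0.3]
gripper_width: 0.0852
gripper_force: 0.0
```

```bash
python3 - <<'E'
from h import *
s=ctrl.sense();print(s['tool_pos'],s['tcp_rot'],s['ft_force'])
E
```

```text
[ 0.56721108 -0.11156966  0.0281207 ] [[ 0.95005782  0.31205168 -0.00372748]
 [ 0.31205769 -0.95006247  0.00114196]
 [-0.00318499 -0.00224811 -0.9999924 ]] [ 0.46933274  0.12515281 -0.28139667]
```

Emit:
{"name": "move_arm", "arguments": {"increments": "0 0 0 0 0 8 0.8;0 0 0 0 0 8 0.3;0 0 0 0 0 8 -0.3;0 0 0 0 0 8 -1;0 0 0 0 0 8 -1"}}

```text
time_s: 10.42
tool_pos: [0.5704, -0.1122, 0.0241]
tcp_rot: [[0.95, 0.313, 0.003], [0.313, -0.95, -0.001], [0.003, 0.002, -1.0]]
ft_force: [-0.8, -0.4, 7.9]
gripper_width: 0.0414
gripper_force: 61.9
```

Emit:
{"name": "move_arm", "arguments": {"increments": "0 0 0 0 0 -30 -1;0 0 0 0 0 -80 -1;0 0 0 0 0 -130 -1;0 0 0 0 0 -180 -1;0 0 4 15 -44 -200 -1"}}

```text
time_s: 11.05
tool_pos: [0.571, -0.0674, 0.2259]
tcp_rot: [[0.971, 0.241, 0.006], [0.241, -0.971, -0.002], [0.005, 0.004, -1.0]]
ft_force: [1.0, 0.4, -2.7]
gripper_width: 0.0415
gripper_force: 61.7
```

Emit:
{"name": "move_arm", "arguments": {"increments": "0 0 4 17 -50 0 -1;0 0 8 34 -100 0 -1;0 0 12.4 51 -150 0 -1;0 0 12.4 68 -200 0 -1;0 0 12.4 85 -250 0 -1"}}

```text
time_s: 11.68
tool_pos: [0.5903, 0.1996, 0.2223]
tcp_rot: [[0.999, 0.032, -0.0], [0.032, -0.999, -0.0], [-0.0, 0.0, -1.0]]
ft_force: [0.6, -0.5, -2.7]
gripper_width: 0.0418
gripper_force: 61.6
```

```bash
python3 - <<'E'
from h import *
s=ctrl.sense();R=s['tcp_rot'];print(s['tool_pos'],R,s['ft_force'],s['gripper_width'])
print((R.T@(np.array([.574,.303,.09])-s['tool_pos'])*1000).round(1))
E
```

```text
[0.59030552 0.19956937 0.22233203] [[ 9.99478745e-01  3.22829360e-02 -2.23676669e-04]
 [ 3.22828698e-02 -9.99478729e-01 -2.93374548e-04]
 [-2.33031065e-04  2.86000701e-04 -9.99999932e-01]] [ 0.63692756 -0.46042745 -2.65830782] 0.04178435056831865
[ -12.9 -103.9  132.3]
```

Emit:
{"name": "move_arm", "arguments": {"increments": "0 0 0 -7 -50 0 -1;0 0 0 -13 -104 10 -1;0 0 0 -13 -104 60 -1;0 0 0 -13 -104 110 -1;0 0 0 -13 -104 132 -1"}}

```text
time_s: 12.3
tool_pos: [0.5721, 0.3009, 0.0866]
tcp_rot: [[0.999, 0.033, -0.006], [0.033, -0.999, -0.002], [-0.006, 0.002, -1.0]]
ft_force: [-0.4, 0.2, -1.9]
gripper_width: 0.0415
gripper_force: 61.7
```

```bash
python3 - <<'E'
from h import *
s=ctrl.sense();R=s['tcp_rot'];print(s['tool_pos'],R[:,0],s['ft_force'])
img,P=cloud('wrist');cv2.imwrite('pics/w3.png',cv2.resize(img,(800,600)));np.save('w3.npy',P)
x,y,z=np.moveaxis(P,-1,0)
near=np.hypot(x-.574,y-.303)<.065
print(np.histogram(z[near],bins=np.arange(0,.2,.01)))
zt=.09+.045
m=near&(z>zt-.012)&(z<zt+.008);Q=P[m];print(len(Q),cv2.minAreaRect((Q[:,:2]*1000).astype(np.float32)),np.median(Q,0))
m=(abs(x-.55)<.12)&(z>.019)&(z<.03);Q=P[m]
L=Q[(Q[:,0]<.62)&(Q[:,1]>.33)&(Q[:,1]<.36)];S=Q[(Q[:,1]<.33)&(Q[:,1]>.24)&(Q[:,0]>.62)&(Q[:,0]<.65)]
for q in(L,S): print(len(q),cv2.minAreaRect((q[:,:2]*1000).astype(np.float32)) if len(q)>5 else 0)
E
```

```text
[0.57206585 0.30094583 0.08663249] [ 0.99944422  0.0328418  -0.00571571] [-0.41895585  0.22335797 -1.89834025]
(array([ 5895,  2629,  2805,     0,     0,     0,   288,   416,  1443,
        1753,  2625,  3098, 10948,  2209,  5871,  4346,  8797,  9715,
       10521]), array([0.  , 0.01, 0.02, 0.03, 0.04, 0.05, 0.06, 0.07, 0.08, 0.09, 0.1 ,
       0.11, 0.12, 0.13, 0.14, 0.15, 0.16, 0.17, 0.18, 0.19]))
14369 ((580.225830078125, 302.0444641113281), (59.74509811401367, 109.4411849975586), 1.8963167667388916) [0.58378298 0.30253587 0.1273409 ]
1509 ((581.2841796875, 346.4425048828125), (77.50908660888672, 10.614273071289062), 1.1703764200210571)
1943 ((633.5712890625, 291.3740234375), (10.298322677612305, 77.22489929199219), 1.4846113920211792)
```

View pics/w3.png

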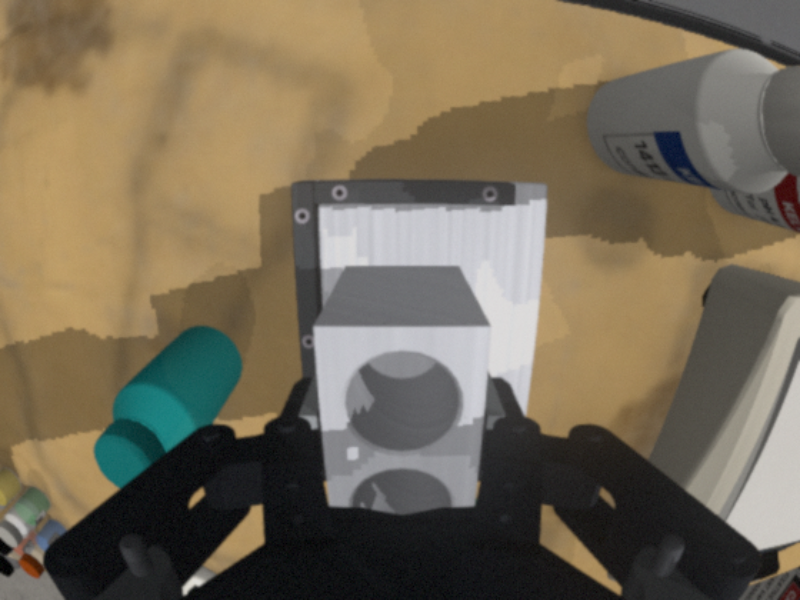

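The block hangs upright and square in the grip above the plate, with its end face at about (405,295). The long rail is on the left and the short rail at the top, both clear.

Emit:
{"name": "move_arm", "arguments": {"increments": "0 0 0 0 0 20 -1;0 0 0 0 0 40 -1;0 0 0 0 0 46 -1;0 0 0 0 0 50 -1;0 0 0 0 0 52 -1"}}

```text
time_s: 12.98
tool_pos: [0.5748, 0.3016, 0.039]
tcp_rot: [[0.999, 0.032, 0.001], [0.032, -0.999, 0.0], [0.001, -0.0, -1.0]]
ft_force: [-0.6, -0.3, -3.5]
gripper_width: 0.0416
gripper_force: 61.7
```

Emit:
{"name": "move_arm", "arguments": {"increments": "0 0 0 0 0 1 -1;0 0 0 0 0 1 -1;0 0 0 0 0 2 -1;0 0 0 0 0 2 -1;0 0 0 0 0 2 -1"}}

```text
time_s: 13.6
tool_pos: [0.5744, 0.3015, 0.0363]
tcp_rot: [[0.999, 0.032, 0.0], [0.032, -0.999, -0.0], [0.0, 0.0, -1.0]]
ft_force: [-0.3, 0.4, -2.8]
gripper_width: 0.0415
gripper_force: 61.7
```

Emit:
{"name": "move_arm", "arguments": {"increments": "0 0 0 0 0 1 -1;0 0 0 0 0 2 -1;0 0 0 0 0 2.5 -1;0 0 0 0 0 2.5 -1;0 0 0 0 0 2.5 -1"}}

```text
time_s: 14.22
tool_pos: [0.5743, 0.3015, 0.0341]
tcp_rot: [[0.999, 0.032, 0.0], [0.032, -0.999, -0.0], [0.0, 0.0, -1.0]]
ft_force: [-2.5, 0.0, 3.7]
gripper_width: 0.0415
gripper_force: 62.3
```

Emit:
{"name": "move_arm", "arguments": {"increments": "0 0 0 2 -3 0 -1;0 0 0 5 -6 0 -1;0 0 0 8 -9 0 -1;0 0 0 10 -12 0 -1;0 0 0 11 -14 0 -1"}}

```text
time_s: 14.85
tool_pos: [0.5855, 0.3159, 0.0341]
tcp_rot: [[0.999, 0.032, 0.001], [0.032, -0.999, -0.0], [0.001, 0.0, -1.0]]
ft_force: [-1.8, -2.8, 5.5]
gripper_width: 0.0416
gripper_force: 62.7
```

Emit:
{"name": "move_arm", "arguments": {"increments": "0 0 0 0 -1 0 -1;0 0 0 0 -2 0 -1;0 0 0 0 -3 0 -1;0 0 0 0 -4 0 -1;0 0 0 0 -4 0 -1"}}

```text
time_s: 15.48
tool_pos: [0.5854, 0.3197, 0.0341]
tcp_rot: [[0.999, 0.032, 0.001], [0.032, -0.999, 0.0], [0.001, -0.0, -1.0]]
ft_force: [0.0, -3.0, 5.1]
gripper_width: 0.0413
gripper_force: 62.6
```

Emit:
{"name": "move_arm", "arguments": {"increments": "0 0 0 0 -0.5 0 -1;0 0 0 0 -1 0 -1;0 0 0 0 -1 0 -1;0 0 0 0 -1.5 0 -1;0 0 0 0 -1.5 0 -1"}}

```text
time_s: 16.1
tool_pos: [0.5854, 0.3198, 0.0341]
tcp_rot: [[0.999, 0.032, 0.001], [0.032, -0.999, -0.002], [0.001, 0.002, -1.0]]
ft_force: [-0.1, -8.8, 6.0]
gripper_width: 0.0415
gripper_force: 62.8
```

Emit:
{"name": "move_arm", "arguments": {"increments": "0 0 0 1 0 0 -1;0 0 0 2 0 0 -1;0 0 0 3 0 0 -1;0 0 0 4 0 0 -1;0 0 0 4 0 0 -1"}}

```text
time_s: 16.73
tool_pos: [0.586, 0.3198, 0.0343]
tcp_rot: [[0.999, 0.032, -0.006], [0.032, -0.999, -0.003], [-0.007, 0.003, -1.0]]
ft_force: [-12.4, -9.8, 15.9]
gripper_width: 0.0417
gripper_force: 63.8
```

```bash
python3 - <<'E'
from h import *
img,P=cloud('wrist');cv2.imwrite('pics/w4.png',img[120:330,150:430].repeat(2,0).repeat(2,1))
x,y,z=np.moveaxis(P,-1,0)
m=(abs(x-.6)<.1)&(abs(y-.318)<.012)&(z>.068)&(z<.08);Q=P[m];print('top +x edge',np.percentile(Q[:,0],[97,99,100]),np.median(Q[:,2]))
m=(abs(y-.318)<.012)&(z>.019)&(z<.03)&(x>.61)&(x<.65);print('rail x',np.percentile(x[m],[0,2,50,98]) if m.any() else 0)
m=(abs(y-.318)<.012)&(z>.03)&(z<.06)&(x>.6)&(x<.65);print('end face',np.percentile(x[m],[5,50,95]) if m.any() else 0)
E
```

```text
top +x edge [0.62368933 0.62389933 0.62460145] 0.07451964373583163
rail x [0.62235577 0.62273613 0.63222028 0.63816003]
end face [0.62274649 0.6232481  0.623724  ]
```

View pics/w4.png

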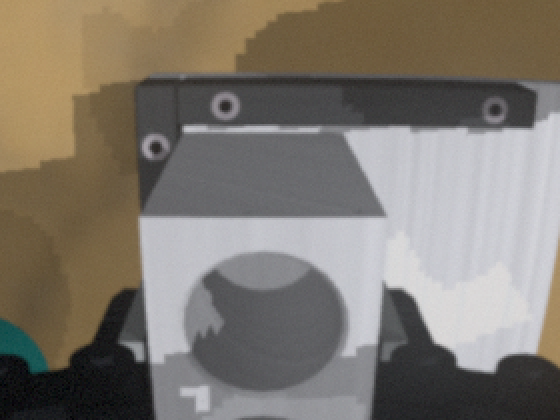

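The picture shows a thin strip of bright plate between the block's end and the short rail, at (185–320,128). The gap is about 4 mm, so friction is holding the block. I'll ease off the downward push.

Emit:
{"name": "move_arm", "arguments": {"increments": "0 0 0 0 0 -0.5 -1;0 0 0 0 0.3 -1 -1;0 0 0 0 0.5 -1.5 -1;0 0 0 0 0.5 -1.5 -1;0 0 0 0.5 0.5 -1.5 -1"}}

```text
time_s: 17.4
tool_pos: [0.5871, 0.3198, 0.0343]
tcp_rot: [[0.999, 0.032, -0.005], [0.032, -0.999, -0.003], [-0.006, 0.002, -1.0]]
ft_force: [-6.4, -5.7, 5.9]
gripper_width: 0.0416
gripper_force: 62.6
```

Emit:
{"name": "move_arm", "arguments": {"increments": "0 0 0 0.5 0 -0.5 -1;0 0 0 1 0 -0.8 -1;0 0 0 1.5 0 -0.8 -1;0 0 0 2 0 -0.8 -1;0 0 0 2 0 -0.8 -1"}}

```text
time_s: 18.02
tool_pos: [0.5893, 0.3199, 0.0344]
tcp_rot: [[0.999, 0.032, -0.005], [0.032, -0.999, -0.002], [-0.005, 0.002, -1.0]]
ft_force: [-4.2, -5.6, 1.0]
gripper_width: 0.0415
gripper_force: 62.2
```

Sliding freely; continue.

Emit:
{"name": "move_arm", "arguments": {"increments": "0 0 0 0.5 0 0 -1;0 0 0 1 0 0 -1;0 0 0 1.5 0 0 -1;0 0 0 2 0 0 -1;0 0 0 2 0 0 -1"}}

```text
time_s: 18.65
tool_pos: [0.5908, 0.3199, 0.0344]
tcp_rot: [[0.999, 0.032, -0.006], [0.032, -0.999, -0.003], [-0.006, 0.003, -1.0]]
ft_force: [-5.5, -5.4, 1.4]
gripper_width: 0.0412
gripper_force: 62.2
```

Emit:
{"name": "move_arm", "arguments": {"increments": "0 0 0 0.5 0 0 -1;0 0 0 1 0 0 -1;0 0 0 1.5 -0.3 0 -1;0 0 0 1.5 -0.3 0 -1;0 0 0 1.5 -0.3 0 -1"}}

```text
time_s: 19.27
tool_pos: [0.5909, 0.32, 0.0345]
tcp_rot: [[0.999, 0.032, -0.009], [0.032, -0.999, -0.004], [-0.009, 0.003, -1.0]]
ft_force: [-11.0, -7.8, 5.6]
gripper_width: 0.0413
gripper_force: 62.8
```

```bash
python3 - <<'E'
from h import *
img,P=cloud('wrist');cv2.imwrite('pics/w5.png',img[120:330,150:430].repeat(2,0).repeat(2,1))
x,y,z=np.moveaxis(P,-1,0)
m=(abs(y-.318)<.012)&(z>.03)&(z<.06)&(x>.6)&(x<.65);print('end face',np.percentile(x[m],[5,50,95]))
q=P[m];print('end face fit x=a+b*y+c*z',np.linalg.lstsq(np.c_[np.ones(len(q)),q[:,1]-.318,q[:,2]-.04],q[:,0],rcond=None)[0])
m=(abs(y-.318)<.012)&(z>.066)&(z<.085)&(x>.56)&(x<.65);q=P[m];print('top fit z',np.linalg.lstsq(np.c_[np.ones(len(q)),q[:,0]-.6,q[:,1]-.318],q[:,2],rcond=None)[0])
s=ctrl.sense();print(s['ft_force'],s['moment'],s['tool_pos'])
E
```

```text
end face [0.6008346  0.62816209 0.62869581]
end face fit x=a+b*y+c*z [0.62400203 0.37873733 0.1174772 ]
top fit z [ 0.07342518 -0.00095996 -0.02499762]
[-11.96908195  -7.42376118   5.75819331] [-1.23641943  1.63220192 -0.24556344] [0.59091926 0.31998056 0.03451623]
```

View pics/w5.png

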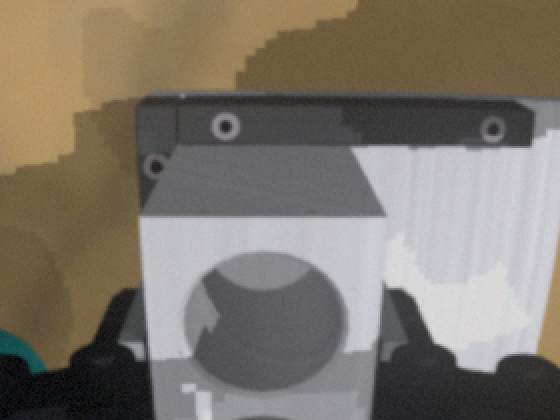

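The gap is gone: the end face is flush with the short rail at (265,147) and the side lies along the long rail. I'll add a little push on both stops.

Emit:
{"name": "move_arm", "arguments": {"increments": "0 0 0 0.5 -0.4 -0.4 -1;0 0 0 1 -0.8 -0.6 -1;0 0 0 1 -0.8 -0.6 -1;0 0 0 1 -0.8 -0.6 -1;0 0 0 1 -0.8 -0.6 -1"}}

```text
time_s: 19.95
tool_pos: [0.591, 0.32, 0.0346]
tcp_rot: [[0.999, 0.032, -0.012], [0.032, -0.999, -0.005], [-0.012, 0.005, -1.0]]
ft_force: [-13.9, -9.4, 6.7]
gripper_width: 0.0416
gripper_force: 62.8
```

Emit:
{"name": "move_arm", "arguments": {"increments": "0 0 0 0 0 0 -1;0 0 0 0 0 0 -1;0 0 0 0 0 0 -1;0 0 0 0 0 0 -1;0 0 0 0 0 0 -1"}}

```text
time_s: 20.58
tool_pos: [0.591, 0.32, 0.0346]
tcp_rot: [[0.999, 0.032, -0.012], [0.032, -0.999, -0.005], [-0.012, 0.005, -1.0]]
ft_force: [-12.9, -10.3, 6.4]
gripper_width: 0.0415
gripper_force: 62.8
```

```bash
python3 - <<'E'
from h import *
_,P=cloud('side');x,y,z=np.moveaxis(P,-1,0);m=(np.hypot(x-.411,y+.119)<.05)&(z>.09)&(z<.12);print('bottle cap',np.median(P[m],0),m.sum())
_,P=cloud('wrist');x,y,z=np.moveaxis(P,-1,0);m=(abs(y-.318)<.012)&(z>.066)&(z<.085)&(x>.60)&(x<.64);q=P[m];print('top z',np.percentile(q[:,2],[5,50,95]))
s=ctrl.sense();print(s['ft_force'],s['tool_pos'],s['tcp_rot'])
E
```

```text
bottle cap [ 0.40638761 -0.1090452   0.10246734] 60
top z [0.06780712 0.0744877  0.07560567]
[-12.95582816  -8.9883931    6.82262152] [0.59098201 0.32001295 0.03460497] [[ 0.99942188  0.0318874  -0.01179436]
 [ 0.03182626 -0.99947918 -0.00533541]
 [-0.01195835  0.00495695 -0.99991621]]
```

Emit:
{"name": "move_arm", "arguments": {"increments": "0 0 0 0 -0.5 -0.3 -1;0 0 0 0.3 -1 -0.5 -1;0 0 0 0.3 -1 -0.5 -1;0 0 0 0.3 -1 -0.5 -1;0 0 0 0.3 -1 -0.5 -1"}}

```text
time_s: 21.3
tool_pos: [0.591, 0.3201, 0.0347]
tcp_rot: [[0.999, 0.032, -0.013], [0.032, -0.999, -0.007], [-0.013, 0.006, -1.0]]
ft_force: [-13.0, -11.9, 5.4]
gripper_width: 0.0414
gripper_force: 62.8
```

```bash
python3 - <<'E'
from h import *
s=ctrl.sense();print(s['ft_force'],s['tool_pos'],s['tcp_rot'][2],s['gripper_force']);print(ctrl.hand_in())
E
```

```text
[-13.0484313  -11.88001977   5.36161469] [0.59101491 0.32011729 0.03470464] [-0.01306929  0.00647934 -0.9998936 ] 62.78064340353012
the job is handed in; nothing more can be done
None
```

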